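# Make up the polishing tray and the waxing tray

## Task

Make up two work trays from the stock on the worktop: into the tray with the plaster cast put the felt wheel and one white mixing dish, and into the tray with the wax sheets put the small bottle and the other mixing dish. Find free room on each tray floor, so that every piece ends lying flat or standing upright wholly inside the rim, not touching anything else in the tray. Leave the cast, the wax, the pumice stone and the round pot where they are.

Things in the scene. Friction and masses are not known exactly. Their poses are not given: they have to be found in the camera images.
- tray_a: low open tray of bare metal, fixed to the worktop, 156 mm (its x) by 226 mm (its y) outside; inner floor 150 x 220 mm, flat, with the plaster cast standing somewhere on it: this is the polishing tray. Origin: centre of the underside; the inner floor is 3 mm above it, the top of the thin rim 12 mm above it. z up.
- tray_b: low open tray of bare metal, fixed to the worktop, 156 mm (its x) by 226 mm (its y) outside; inner floor 150 x 220 mm, flat, with the stack of wax sheets lying somewhere on it: this is the waxing tray. Origin: centre of the underside; the inner floor is 3 mm above it, the top of the thin rim 12 mm above it. z up.
- cast: white plaster cast of a dental arch, 62 mm (its x) x 70 mm (its y) x 29 mm high, loose on the floor of the polishing tray, anywhere along it. Origin: centre of the underside, z up. Stays where it is.
- wax: stack of flat pink wax sheets, 42 mm (its x) x 78 mm (its y) x 13 mm high, loose on the floor of the waxing tray, anywhere along it. Origin: centre of the underside, z up. Stays where it is.
- felt_wheel: off-white felt polishing wheel, a flat disc 38 mm across and 13 mm high, lying flat on the worktop. 20 g. Origin: centre of the underside, z (the disc's axis) up. Any grip across its diameter will do.
- bottle: small standing bottle with pink contents and a tall black cap, 79 mm high; round body 31 mm across, narrowing to a straight cap 17 mm across above 46 mm. 50 g. Origin: centre of the underside, z up. Any grip across its diameter will do.
- dish_1: white octagonal mixing dish, 43 mm across and 26 mm high, standing on the worktop. 50 g. Origin: centre of the underside, z up. Same as dish_2; the two are interchangeable.
- dish_2: white octagonal mixing dish, 43 mm across and 26 mm high, standing on the worktop. 50 g. Origin: centre of the underside, z up. Same as dish_1; the two are interchangeable.
- pumice: grey rounded pumice stone, 30 mm (its x) x 51 mm (its y) x 22 mm high, on the worktop behind the stock. Origin: centre of the underside, z up. In neither kit; stays where it is.
- pot: round closed pot with a cream lid, 63 mm across and 34 mm high, on the worktop behind the stock. Origin: centre of the underside, z up. In neither kit; stays where it is. The tall white steam cleaner to its right (front face about 0.57 m ahead of the robot base, reaching from 0.05 m left to 0.2 m right of it, some 0.25 m high) is solid: keep the hand clear of it.

How it is judged:
By the outcome, as a careful person would: the job done as asked, in the order asked, and still so for the second after the job is handed in, with the robot touching nothing.
It also fails if it takes over 96 s, if anything falls off the work surface, if the arm or the gripper's body presses on something with over 40 N, if the wrist force passes 120 N, or if a joint passes its speed limit or range.

## Robot

A 6-joint arm with a two-finger parallel gripper is mounted at the origin on a cart in front of the work surface, level with it; the furniture and walls round the work are solid. World frame = base frame: x ahead of the robot, y to its left, z up, the work surface at z = 0. Lengths are in m, angles in rad, forces in N, time in s.
With the tool pointing down it reaches from about 0.275 to 1 m from the base axis. Payload 8.4 kg.
Tool frame: the origin (TCP) lies on the mounting face of the last link; the fingertips stand 173 mm ahead of it and the grasp point (between the pads) lies 155 mm ahead of it; z points along the fingers, y is the line along which they close (so a half turn about z gives the same grasp; the last joint's range is limited). The gripper opens to 85 mm and grips with 20 to 120 N. Pads are 22 mm wide; open, the fingers measure 114 mm over their backs; the gripper's body (76 mm by 85 mm) begins 54 mm behind the grasp point. The pads swing forward as they close: fully open they stand 13 mm farther back than shut.
Start: joints at [1.169, 0.353, 1.633, -0, 1.155, -0.002], TCP at [0.243, 0.576, 0.405] pointing down, gripper open.
Joint ranges: [-2.63, 2.63], [-0.92, 2.1], [0.06, 2.66], [-1.3, 4.44], [0, 2.69], [-3.02, 3.02]. Speed limits (rad/s): [2.22, 2.22, 2.79, 3.14, 3.14, 3.14].

## Interface

Orientations are given as a rotation vector (axis times angle).
In Python, from station import move_pose, line_to, movej, set_gripper, hold, solve_ik, sense, capture, get_calibration, PlanningError, job_done gives the robot as it stands. The module is installed in compiled form; this text tells all that it offers. Calls block until the motion is done:
- move_pose(position, orientation): joint-space move of the TCP to a pose.
- line_to(position, attitude=None, speed=0.15): straight line of the TCP; attitude=None keeps the orientation; speed is the mean speed in m/s.
- movej(angles): joint-space move.
- set_gripper(opening, strength=None): finger opening in m; strength is the grip in N (None keeps the last); returns when the fingers have stopped.
- hold(seconds).
- solve_ik(position, orientation): joint angles nearest the present ones, or None.
- sense(): the state.
- capture(name): name is "scene" or "side" or "wrist"; returns the picture (420x560x3 uint8, red, green, blue); there is no depth.
- get_calibration(name): a dict with "fx", "fy", "cx", "cy" (pixels), "R" (3x3) and "t" (3): a world point X has camera coordinates R X + t; the wrist camera has in their place "tool_from_camera" (4x4, takes a point from camera to tool coordinates, whose origin is the TCP and whose axes are the flange's). Camera axes: x right, y down, z forward; pixel columns grow to the right and rows downward; lengths in m; the calibration is good to about 2 mm. A picture is of the moment at which its call begins: read the wrist's pose just before it. get_calibration takes no time and is no camera call.
A pose or a line that the arm cannot do raises PlanningError and nothing moves.
- job_done(): hands the job in; it is judged then, once.
The state is a dict: "t": time; "joint_positions": joint angles; "joint_vel": joint speeds; "effort": joint torques, N m; "tool_pos": TCP position; "tool_rot": TCP orientation; "ft_force": force on the tool from outside, world axes, zero at the start; "wrist_torque": the same for the moment, N m; "finger_gap": finger opening in m; "grip_force": force on a finger pad.
Only numpy, scipy, OpenCV 4.12 (cv2) and the standard library are available. Lean on these libraries where they do the work, as an engineer would, in place of code of your own. Each camera call takes 0.05 s, during which the arm holds its last target. There are 200 camera calls.

## Working session

There is one attempt and no reset: what is moved stays moved. The work goes in short steps, each a Python script; the robot and the scene stay as the last script left them, time stands still between calls to the robot, and variables do not carry over. Pictures are saved under pics/ and viewed, at most 14 in all, crops included, and the job is handed in when it is done.

```bash
mkdir -p pics; ls; python3 - <<'E'
from station import *
import cv2, numpy as np
np.set_printoptions(precision=4,suppress=True)
for n in("scene","side","wrist"):
    im=capture(n); cv2.imwrite(f"pics/{n}0.png",im[:,:,::-1]); 
    print(n,{k:np.array(v) for k,v in get_calibration(n).items()})
s=sense();print(s)
E
```

```text
pics
scene {'fx': array(442.8421), 'fy': array(442.8421), 'cx': array(279.0511), 'cy': array(213.6251), 'R': array([[ 0.506 , -0.8626,  0.0019],
       [-0.4751, -0.2805, -0.834 ],
       [ 0.7199,  0.4211, -0.5517]]), 't': array([-0.248 ,  0.2986,  0.7484])}
side {'fx': array(522.6564), 'fy': array(522.6564), 'cx': array(286.029), 'cy': array(216.9542), 'R': array([[-0.8852, -0.4652,  0.0045],
       [-0.2051,  0.3815, -0.9013],
       [ 0.4176, -0.7988, -0.4331]]), 't': array([0.505 , 0.1274, 1.0276])}
wrist {'fx': array(374.5458), 'fy': array(374.5458), 'cx': array(279.1779), 'cy': array(202.6225), 'tool_from_camera': array([[-0.0015, -0.9565, -0.2918,  0.0744],
       [ 1.    , -0.0015, -0.0002,  0.0004],
       [-0.0002, -0.2918,  0.9565,  0.0323],
       [ 0.    ,  0.    ,  0.    ,  1.    ]])}
{'t': 0.15, 'joint_positions': array([ 1.1686,  0.3535,  1.6339,  0.    ,  1.1552, -0.0024]), 'joint_vel': array([-0.0012, -0.0011, -0.0031, -0.0001, -0.0005, -0.0003]), 'effort': array([  0.0007, -60.5634, -34.2339,   0.0001,   0.0062,   0.    ]), 'tool_pos': array([0.2432, 0.5756, 0.4041]), 'tool_rot': array([-0.6238, -3.0788,  0.0016]), 'ft_force': array([ 0.0716, -0.1866,  0.8595]), 'wrist_torque': array([ 0.0132,  0.0296, -0.0139]), 'grip_force': 0.0, 'finger_gap': 0.08562542547122778}
```

View pics/scene0.png

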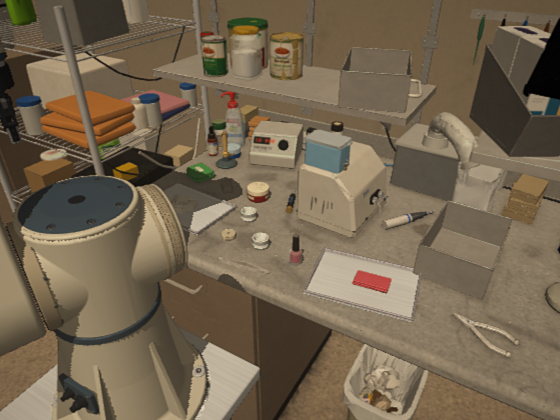

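View pics/side0.png

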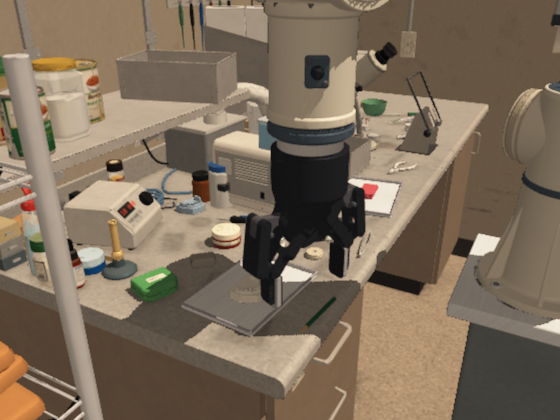

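View pics/wrist0.png

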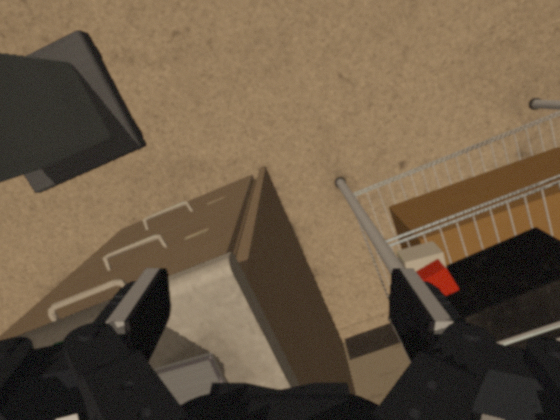

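The scene view shows the bottle at (296,250), dishes at (248,213) and (261,240), the wheel at (229,234), the pot at (258,190), and tray_b at about (362,283) with the wax at (372,281). Tray_a, at about (200,215), is half hidden by the arm. The side view shows tray_a at about (250,290), with the hand in front of it. The wrist view doesn't cover the work yet.

```bash
cat > h.py <<'E'
from station import *
import cv2, numpy as np
from scipy.spatial.transform import Rotation as Ro
np.set_printoptions(precision=4,suppress=True)
def down(yaw):  # tool z down, tool x along world angle yaw
    c,s=np.cos(yaw),np.sin(yaw)
    return Ro.from_matrix(np.array([[c,s,0],[s,-c,0],[0,0,-1]])).as_rotvec()
def ray(cam,uv,st=None):
    """origin, unit-z directions in world for pixels uv"""
    k=get_calibration(cam); uv=np.atleast_2d(uv).astype(float)
    d=np.c_[(uv[:,0]-k['cx'])/k['fx'],(uv[:,1]-k['cy'])/k['fy'],np.ones(len(uv))]
    if cam=='wrist':
        T=np.array(k['tool_from_camera']);R=Ro.from_rotvec(st['tool_rot']).as_matrix()
        return R@T[:3,3]+st['tool_pos'], d@(R@T[:3,:3]).T
    R=np.array(k['R']); return -R.T@np.array(k['t']), d@R
def plane(cam,uv,z,st=None):
    o,d=ray(cam,uv,st); return o+d*((z-o[2])/d[:,2])[:,None]
def meet(rays):
    """least-squares point of (o,d) rays; returns point and residual"""
    A=np.zeros((3,3));b=np.zeros(3)
    Ps=[]
    for o,d in rays:
        d=d/np.linalg.norm(d);P=np.eye(3)-np.outer(d,d);A+=P;b+=P@o;Ps.append((P,o))
    x=np.linalg.solve(A,b); return x,max(np.linalg.norm(P@(x-o)) for P,o in Ps)
def shot(name,fn):
    st=sense();im=capture(name);cv2.imwrite(f'pics/{fn}.png',im[:,:,::-1])
    np.savez(f'pics/{fn}.npz',p=st['tool_pos'],r=st['tool_rot']);return im,st
def load(fn):
    s=np.load(f'pics/{fn}.npz');return cv2.imread(f'pics/{fn}.png'),dict(tool_pos=s['p'],tool_rot=s['r'])
E
python3 - <<'E'
from h import *
for n,uv in dict(bottle=(296,263),d1=(248,218),d2=(261,246),wheel=(229,238),pot=(258,200),trb=(362,283),tra=(195,215)).items():
    print(n,plane('scene',uv,0)[0])
for uv in [(188,294),(248,322),(318,262),(255,255)]: print('tra corner?',plane('side',uv,0.01)[0])
for uv in [(325,251),(418,269),(410,317),(306,287)]: print('trb corner',plane('scene',uv,0.01)[0])
for p in [(.45,.25,.4),(.45,.1,.4),(.4,.4,.4),(.45,-.1,.4)]:
    for y in (np.pi,0,np.pi/2,-np.pi/2): print(p,y,solve_ik(p,down(y)))
E
```

```text
bottle [ 0.4338 -0.0786  0.    ]
d1 [0.5324 0.121  0.    ]
d2 [0.4469 0.0258 0.    ]
wheel [0.4339 0.1122 0.    ]
pot [0.623  0.1474 0.    ]
trb [ 0.4475 -0.2359  0.    ]
tra [0.4718 0.2521 0.    ]
tra corner? [0.5786 0.3742 0.01  ]
tra corner? [0.4368 0.394  0.01  ]
tra corner? [0.4149 0.1552 0.01  ]
tra corner? [0.5436 0.1914 0.01  ]
trb corner [ 0.4967 -0.1222  0.01  ]
trb corner [ 0.544  -0.3304  0.01  ]
trb corner [ 0.3921 -0.3573  0.01  ]
trb corner [ 0.3641 -0.1406  0.01  ]
(0.45, 0.25, 0.4) 3.141592653589793 [ 0.5042  0.1864  1.8712 -0.      1.0839 -1.0666]
(0.45, 0.25, 0.4) 0 [ 0.5042  0.1864  1.8712 -0.      1.0839  2.075 ]
(0.45, 0.25, 0.4) 1.5707963267948966 [ 0.5042  0.1864  1.8712 -0.      1.0839  0.5042]
(0.45, 0.25, 0.4) -1.5707963267948966 [ 0.5042  0.1864  1.8712 -0.      1.0839 -2.6374]
(0.45, 0.1, 0.4) 3.141592653589793 [ 0.2154  0.0995  1.9754 -0.      1.0667 -1.3554]
(0.45, 0.1, 0.4) 0 [ 0.2154  0.0995  1.9754 -0.      1.0667  1.7862]
(0.45, 0.1, 0.4) 1.5707963267948966 [ 0.2154  0.0995  1.9754 -0.      1.0667  0.2154]
(0.45, 0.1, 0.4) -1.5707963267948966 [ 0.2154  0.0995  1.9754 -0.      1.0667 -2.9262]
(0.4, 0.4, 0.4) 3.141592653589793 [ 0.7827  0.266   1.767  -0.      1.1085 -0.788 ]
(0.4, 0.4, 0.4) 0 [ 0.7827  0.266   1.767  -0.      1.1085  2.3535]
(0.4, 0.4, 0.4) 1.5707963267948966 [ 0.7827  0.266   1.767  -0.      1.1085  0.7827]
(0.4, 0.4, 0.4) -1.5707963267948966 [ 0.7827  0.266   1.767  -0.      1.1085 -2.3588]
(0.45, -0.1, 0.4) 3.141592653589793 [-0.2219  0.0995  1.9754 -0.      1.0667 -1.7927]
(0.45, -0.1, 0.4) 0 [-0.2219  0.0995  1.9754 -0.      1.0667  1.3489]
(0.45, -0.1, 0.4) 1.5707963267948966 [-0.2219  0.0995  1.9754 -0.      1.0667 -0.2219]
(0.45, -0.1, 0.4) -1.5707963267948966 [-0.2219  0.0995  1.9754 -0.      1.0667  2.9197]
```

```bash
python3 - <<'E'
from h import *
ims=[]
for i,y in enumerate((.3,.05,-.2)):
    move_pose((.45,y,.44),down(np.pi)); hold(.2)
    im,st=shot('wrist',f'w{i}'); print(st['t'],st['tool_pos'])
    ims.append(im[:300])
cv2.imwrite('pics/wall.png',cv2.resize(np.vstack(ims),None,fx=.66,fy=.66,interpolation=cv2.INTER_AREA)[:,:,::-1])
E
```

```text
1.6583 [0.4496 0.3008 0.4398]
2.8917 [0.4502 0.051  0.4399]
4.125 [ 0.4503 -0.1988  0.4401]
```

View pics/wall.png

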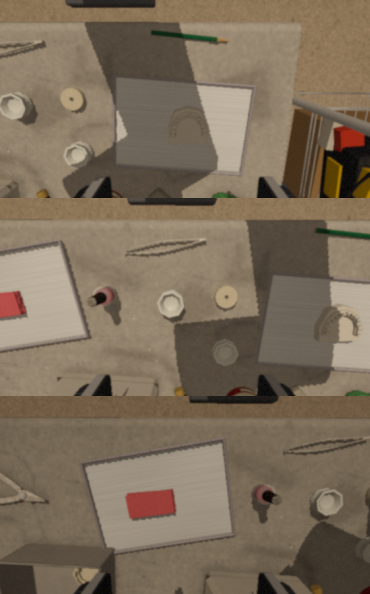

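In the stacked wrist strips, full-resolution positions are as follows. w0 has the wheel at about (108,150), dishes at (23,160) and (117,235), tray_a, and the cast at about (283,190). w1 has the bottle at (156,150), dishes at (259,162) and (341,233), and the wheel at (344,150). w2 has tray_b with the wax at about (228,160). A hard shadow of the arm moves over the scene.

```bash
python3 - <<'E'
import cv2,numpy as np
a=cv2.imread('pics/w0.png');b=cv2.imread('pics/w1.png')
cv2.imwrite('pics/v1.png',cv2.resize(np.hstack([a[100:280,0:200],b[100:280,120:400]]),(0,0),fx=1.66,fy=3.2) if 0 else np.vstack([cv2.resize(b[110:270,120:387],(800,480),interpolation=cv2.INTER_CUBIC)]))
cv2.imwrite('pics/v2.png',cv2.resize(a[100:280,150:400],(800,576),interpolation=cv2.INTER_CUBIC))
E
```

```text
(no output)
```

View pics/v1.png

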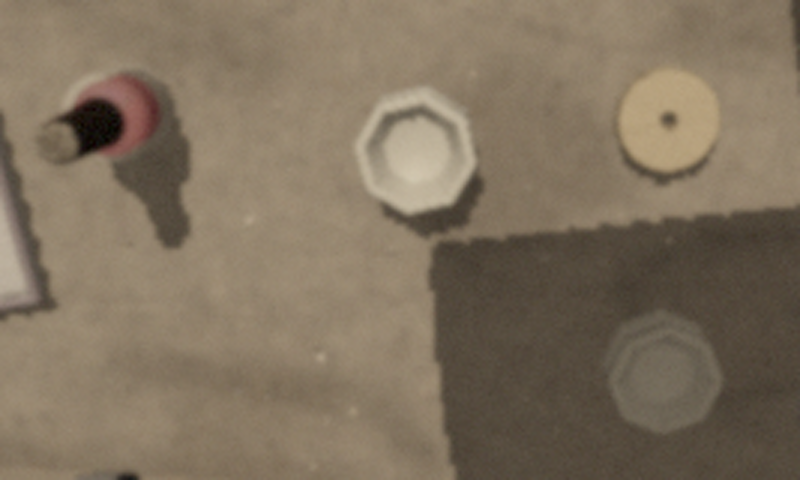

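View pics/v2.png

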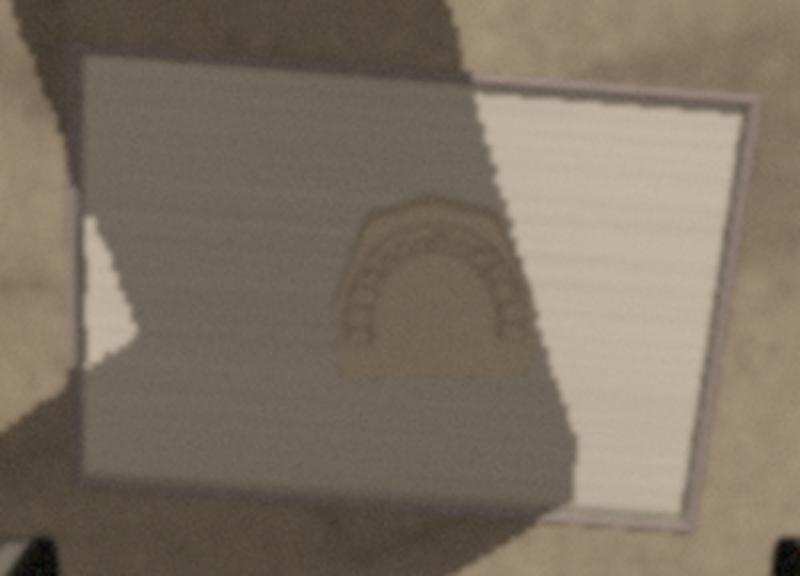

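v1 gives the stock in w1: cap top (140,157), dish (259,161), wheel (342,150), and the shadowed dish (342,234). v2 gives tray_a's rim corners in w0 at about (386,130), (366,265), (175,252) and (173,116), with the cast at about x 256–318, y 162–218.

```bash
cat > meas.py <<'E'
from h import *
def chroma(im):
    f=cv2.GaussianBlur(im,(0,0),1).astype(float)+1; return f[:,:,0]/f[:,:,2], f
def blob(m,near,r):
    m=m.astype(np.uint8)*255
    k=np.zeros_like(m);cv2.circle(k,tuple(int(v) for v in near),r,255,-1);m=cv2.morphologyEx(m&k,cv2.MORPH_CLOSE,np.ones((3,3)))
    c,_=cv2.findContours(m,cv2.RETR_EXTERNAL,cv2.CHAIN_APPROX_NONE)
    return max(c,key=cv2.contourArea) if c else None
def cen(c): M=cv2.moments(c);return np.array([M['m10'],M['m01']])/M['m00']
E
python3 - <<'E'
from meas import *
I={i:load(f'w{i}') for i in range(3)}
near={'wheel':{0:(108,150),1:(343,150)},'dishA':{0:(23,160),1:(259,161),2:(497,159)},'dishB':{0:(117,234),1:(342,234)},
 'bottle':{1:(150,150),2:(402,150)},'wax':{1:(18,160),2:(228,160)}}
for n,dd in near.items():
    rs=[];cs={}
    for i,p in dd.items():
        im,st=I[i];q,f=chroma(im);h=cv2.cvtColor(im,cv2.COLOR_BGR2HSV)
        ring=np.median(q[max(p[1]-40,0):p[1]+40,max(p[0]-40,0):p[0]+40])
        m={'w':q<ring-.05,'d':q>ring+.05,'b':f[:,:,1]/f[:,:,2]<.75}[n[0]] if n!='wax' else f[:,:,1]/f[:,:,2]<.5
        c=blob(m,p,26 if n!='wax' else 50)
        if c is None: print(n,i,'none',ring);continue
        u=cen(c);o,d=ray('wrist',u,st);rs.append((o,d[0]));cs[i]=(c,u)
        print(n,i,'ring %.2f'%ring,'px',u,'area',cv2.contourArea(c),cv2.boundingRect(c))
    if len(rs)>1:
        print('  ->',*meet(rs))
# tray corners by hand, two views where available
for n,P in {'a':[(386,130.3),(365.6,264.7),(175,251.6),(173.4,115.6)]}.items():
    p=plane('wrist',P,.012,I[0][1]);print(p,[np.linalg.norm(p[i]-p[i-1]) for i in range(4)],p.mean(0))
im,st=I[2];q,f=chroma(im)
a,b=I[2][0][40:250,110:370],I[1][0][40:250,370:560]
cv2.imwrite('pics/v3.png',cv2.resize(np.hstack([a,b]),(800,int(210*800/450)),interpolation=cv2.INTER_CUBIC))
E
```

```text
wheel 0 ring 0.73 px [122.605  151.4126] area 132.5 (113, 134, 16, 34)
wheel 1 ring 0.73 px [343.5033 150.1503] area 25.5 (340, 147, 7, 7)
  -> [ 0.4431  0.124  -0.0143] 0.00030621919892510994
dishA 0 ring 0.74 px [ 17.887  160.2349] area 1132.5 (0, 140, 38, 41)
dishA 1 ring 0.74 px [258.4524 159.7404] area 1171.5 (239, 139, 39, 42)
dishA 2 ring 0.72 px [495.4381 159.3748] area 1410.0 (472, 140, 47, 42)
  -> [0.4472 0.0285 0.0198] 0.0011854544830944066
dishB 0 ring 0.74 px [115.1966 232.3038] area 915.5 (97, 214, 40, 37)
dishB 1 ring 0.73 px [340.2785 234.0036] area 923.5 (322, 215, 37, 38)
  -> [0.5292 0.1191 0.0203] 0.0013291321033018352
bottle 1 ring 0.74 px [159.2233 148.1794] area 509.0 (144, 135, 30, 27)
bottle 2 ring 0.72 px [398.7128 148.2411] area 531.0 (385, 135, 29, 27)
  -> [ 0.4358 -0.0738  0.0174] 0.00011926255710877224
wax 1 ring 0.84 px [ 16.3602 161.1825] area 1085.0 (0, 143, 38, 37)
wax 2 ring 0.80 px [227.91   162.8331] area 2328.5 (192, 143, 73, 42)
  -> [ 0.4593 -0.2591 -0.0296] 0.0010927058299252587
[[0.4172 0.4124 0.012 ]
 [0.5714 0.4015 0.012 ]
 [0.5548 0.1812 0.012 ]
 [0.4021 0.192  0.012 ]] [np.float64(0.22094950479099984), np.float64(0.1546686297317867), np.float64(0.22090234523743912), np.float64(0.15305635028884906)] [0.4864 0.2968 0.012 ]
```

View pics/v3.png

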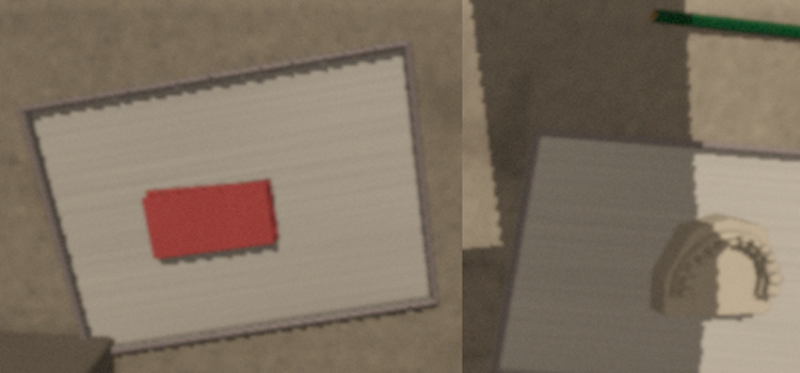

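v3 shows tray_b's rim corners in w2 at about (124,101), (339,66), (356,209) and (159,234), and the wax's corners at about (192,148), (262,142), (266,177) and (197,186). The cast sits left of the middle in tray_a.

```bash
python3 - <<'E'
from meas import *
I={i:load(f'w{i}') for i in range(3)}
v=lambda P,x0,y0,s:np.array(P)/s+[x0,y0]
rs=[]
for i,p in {0:(108,150),1:(343,150)}.items():
    im,st=I[i];q,f=chroma(im)
    sub=f[p[1]-35:p[1]+35,p[0]-35:p[0]+35,2];t=np.median(sub);mx=np.percentile(sub,97)
    c=blob(f[:,:,2]>(t+mx)/2,p,28);u=cen(cv2.convexHull(c));print('wheel',i,t,mx,u,cv2.boundingRect(c))
    o,d=ray('wrist',u,st);rs.append((o,d[0]))
    print('  plane .013',plane('wrist',u,.013,st))
print(*meet(rs))
# heights of trays: left edge corners of A in w0,w1 ; B right edge corners w2,(w1)
def tri(a,i,b,j):
    o,d=ray('wrist',a,I[i][1]);o2,d2=ray('wrist',b,I[j][1]);return meet([(o,d[0]),(o2,d2[0])])
print('A corner',tri(v((78,50),150,100,3.2),0,v((540,138),110+0,40,1.778)-[110,0]+[370-260,0],1))
B=v([(25,108),(408,46),(437,301),(90,352)],110,40,1.778);p=plane('wrist',B,.012,I[2][1])
print('B',p,[np.linalg.norm(p[i]-p[i-1]) for i in range(4)],p.mean(0))
W=v([(145,192),(270,181),(277,244),(155,260)],110,40,1.778);p=plane('wrist',W,.016,I[2][1])
print('wax',p,[np.linalg.norm(p[i]-p[i-1]) for i in range(4)],p.mean(0))
C=v([(340,375),(530,375),(527,330),(333,310),(435,195)],150,100,3.2)
for z in(.003,.03):print('cast',z,plane('wrist',C,z,I[0][1])[:,:2])
# cap top and dish polygons
print('cap w1',plane('wrist',v((60,142),120,110,3),.079,I[1][1]))
im,st=I[2];cv2.imwrite('pics/cap.png',cv2.resize(im[120:190,360:430],None,fx=5,fy=5))
for n,i,p in(('A',1,(259,161)),('B',1,(342,234)),('B',0,(117,234))):
    im,st=I[i];q,f=chroma(im);c=blob(q>np.median(q[p[1]-40:p[1]+40,p[0]-40:p[0]+40])+.05,p,26)
    w=plane('wrist',cv2.convexHull(c)[:,0],.026,st)[:,:2]; 
    ang=np.radians(np.arange(0,45,1)); wid=[np.sum([np.ptp(w@[np.cos(a+k*np.pi/4),np.sin(a+k*np.pi/4)]) for k in range(4)]) for a in ang]
    e,(s1,s2),_=cv2.fitEllipse((w*1000).astype(np.float32));print('dish',n,'flat dir deg',np.degrees(ang[np.argmin(wid)]),min(wid)/4,max(wid)/4,np.array(e),s1,s2)
E
```

```text
wheel 0 145.0 181.0 [107.7182 149.4038] (92, 133, 33, 33)
  plane .013 [[0.4368 0.12   0.013 ]]
wheel 1 146.0 183.0 [343.0999 148.9696] (327, 133, 33, 33)
  plane .013 [[0.4372 0.1188 0.013 ]]
[0.4373 0.1191 0.0111] 0.00017008722614120217
A corner (array([0.4038, 0.1918, 0.0078]), np.float64(0.0013928972995699237))
B [[ 0.3883 -0.3568  0.012 ]
 [ 0.3548 -0.1386  0.012 ]
 [ 0.5047 -0.1134  0.012 ]
 [ 0.539  -0.3334  0.012 ]] [np.float64(0.15251532149690689), np.float64(0.22072275976108352), np.float64(0.15197059992942832), np.float64(0.2226295826926556)] [ 0.4467 -0.2355  0.012 ]
wax [[ 0.4359 -0.2903  0.016 ]
 [ 0.4295 -0.2166  0.016 ]
 [ 0.4673 -0.2129  0.016 ]
 [ 0.4773 -0.287   0.016 ]] [np.float64(0.041444037641925516), np.float64(0.07397965383616592), np.float64(0.0380021688657363), np.float64(0.07482211233252994)] [ 0.4525 -0.2517  0.016 ]
cast 0.003 [[0.5161 0.2748]
 [0.5161 0.3426]
 [0.4993 0.3411]
 [0.4919 0.2728]
 [0.4511 0.3084]]
cast 0.03 [[0.5067 0.2765]
 [0.5067 0.3399]
 [0.491  0.3384]
 [0.4841 0.2747]
 [0.446  0.3079]]
cap w1 [[ 0.4344 -0.0718  0.079 ]]
dish A flat dir deg 12.000000000000002 0.04041400174719913 0.0420575175791405 [446.5764  29.9274] 39.5541877746582 43.36362838745117
dish B flat dir deg 33.0 0.04066203744084859 0.04148547480840958 [528.3023 118.1644] 37.62544631958008 44.5166015625
dish B flat dir deg 14.0 0.04212445713462644 0.042993954296689105 [526.5814 123.002 ] 35.094200134277344 50.629825592041016
```

View pics/cap.png

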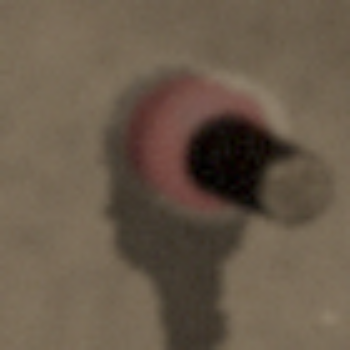

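The cap top in w2 is at (419.6,158). The wheel triangulates to (0.437, 0.119) with z ≈ 0.011, and the tray sizes agree to about 2%. I'll move the wheel first, into tray_a's free strip on the +y side.

```bash
cat > act.py <<'E'
from meas import *
H=.33
def frame(c,y):
    y=np.array(y)/np.linalg.norm(y);x=np.array([y[1],-y[0]])
    return lambda a,b:np.array(c)+a*x+b*y, np.arctan2(y[1],y[0])
A,yawA=frame((.4864,.2968),(.0684,.9977))   # yaw: tool x along tray y -> closes along tray x
B,yawB=frame((.4467,-.2355),(-.1518,.9884))
def say(n): s=sense();print(n,'t%.1f'%s['t'],s['tool_pos'],'F',s['ft_force'],'gap %.4f grip %.1f'%(s['finger_gap'],s['grip_force']));return s
def pick(xy,z,yaw,opening,strength=35,w=(0,1)):
    move_pose((*xy,H),down(yaw)); set_gripper(opening)
    line_to((*xy,z+.02),speed=.15); f0=sense()['ft_force'][2]
    for zz in (z+.01,z+.005,z):
        line_to((*xy,zz),speed=.04)
        if sense()['ft_force'][2]-f0>6: print('contact at',zz);break
    say('down'); set_gripper(0.0,strength); s=say('closed')
    if not w[0]<s['finger_gap']<w[1]: raise SystemExit('bad grip')
    line_to((*xy,H),speed=.15); say('lifted')
def place(xy,z,yaw,extra):
    move_pose((*xy,H),down(yaw)); g=sense()['finger_gap']
    if g<.01: raise SystemExit('lost')
    line_to((*xy,z+.015),speed=.15); f0=sense()['ft_force'][2]
    for zz in (z+.008,z+.004,z+.002,z):
        line_to((*xy,zz),speed=.03)
        if sense()['ft_force'][2]-f0>3: print('contact at',zz);break
    say('placed'); set_gripper(g+extra); hold(.2); line_to((*xy,H),speed=.15); say('up')
E
python3 - <<'E'
from act import *
pick((.4373,.1192),.175,np.pi/2,.062,30,(.03,.045))
E
```

```text
down t8.5 [0.4372 0.1192 0.1747] F [0.4022 0.021  0.1617] gap 0.0617 grip 0.0
closed t8.8 [0.4373 0.1192 0.1753] F [-1.8202 -0.5311  4.7049] gap 0.0370 grip 29.6
lifted t10.0 [0.4369 0.1191 0.3293] F [-0.3869 -0.7694 -0.48  ] gap 0.0370 grip 30.0
```

```bash
python3 - <<'E'
from act import *
place(A(0,.0785),.178,yawA,.02)
# close look at the dishes and on to dish B
move_pose((.54,.15,.33),down(np.pi)); set_gripper(.085); hold(.2); im,st=shot('wrist','c0')
move_pose((.47,.06,.33),down(np.pi)); hold(.2); im2,st2=shot('wrist','c1'); say('look')
cv2.imwrite('pics/v4.png',np.hstack([cv2.resize(im[100:260,60:260],(400,320)),cv2.resize(im2[60:220,140:340],(400,320))])[:,:,::-1])
k=get_calibration('wrist')
for n,p,st in(('B',(.529,.119,.02),st),('A',(.447,.029,.02),st2)):
    T=np.array(k['tool_from_camera']);R=Ro.from_rotvec(st['tool_rot']).as_matrix()
    q=T[:3,:3].T@(R.T@(np.array(p)-st['tool_pos'])-T[:3,3]);print(n,k['fx']*q[0]/q[2]+k['cx'],k['fy']*q[1]/q[2]+k['cy'])
E
```

```text
contact at 0.178
placed t13.3 [0.492  0.3753 0.1783] F [-0.0398  0.412   3.5403] gap 0.0371 grip 30.3
up t15.0 [0.4914 0.3749 0.329 ] F [-0.1551 -0.0626 -0.6468] gap 0.0566 grip 0.0
look t18.1 [0.4706 0.0606 0.33  ] F [-0.5557  0.4943 -0.4205] gap 0.0850 grip 0.0
B 237.9328875894349 175.58143898516482
A 236.4979863948603 158.49912750068006
```

View pics/v4.png

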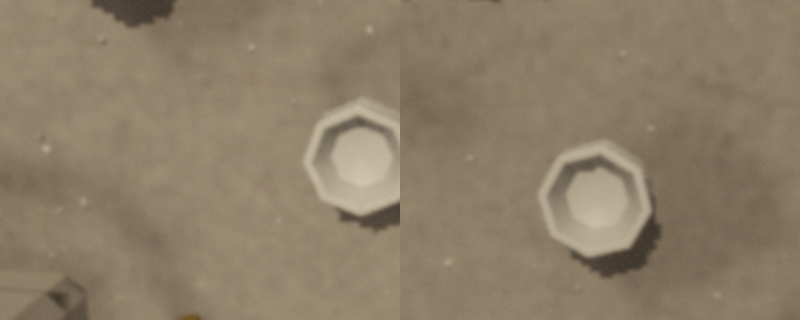

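In the left half, dish B has vertices at (305,160), (362,98) and (360,215), so its centre is at c0 (240.5,178.5) with flats at ±22.5°. In the right half, dish A is centred at c1 (238,159.5), turned about 6°. Dish B goes into tray_a next.

```bash
python3 - <<'E'
from act import *
c0=load('c0')[1];c1=load('c1')[1]
b=plane('wrist',(240.5,178.5),.026,c0)[0];a=plane('wrist',(238,159.5),.026,c1)[0];print('B',b,'A',a)
w1=load('w1')[1]
for uv,s,uw in(((240.5,178.5),c0,(120+665/3,110+375/3)),((238,159.5),c1,(120+416/3,110+151/3))):
    o,d=ray('wrist',uv,s);o2,d2=ray('wrist',uw,w1);print('tri',*meet([(o,d[0]),(o2,d2[0])]))
if np.hypot(*(b[:2]-[.529,.119]))<.006:
    pick(b[:2],.173,np.radians(67.5),.066,30,(.036,.048))
    place(A(0,-.068),.176,yawA,.016)
im,st=shot('scene','s1')
E
```

```text
B [0.5299 0.1215 0.026 ] A [0.4467 0.0308 0.026 ]
tri [0.5314 0.1208 0.0206] 0.00027283793848017937
tri [0.4486 0.0297 0.0164] 0.00012516644738710847
down t22.3 [0.5297 0.1215 0.1727] F [ 0.2855 -0.0626 -0.2678] gap 0.0658 grip 0.0
closed t22.6 [0.53   0.1215 0.1732] F [ 0.24   -0.3052  2.7439] gap 0.0388 grip 30.4
lifted t23.9 [0.5295 0.1214 0.3291] F [-0.8784  0.2527 -0.6698] gap 0.0387 grip 30.2
contact at 0.176
placed t26.6 [0.4819 0.229  0.1762] F [-0.591   0.5378  3.9118] gap 0.0390 grip 30.6
up t28.3 [0.4814 0.2288 0.3292] F [ 1.0576  0.8523 -0.0116] gap 0.0549 grip 0.0
```

```bash
python3 - <<'E'
from act import *
move_pose((.47,.15,.44),down(np.pi)); hold(.2); im,_=shot('wrist','w3')
cv2.imwrite('pics/v5.png',cv2.resize(im[60:300,200:560],(720,480))[:,:,::-1])
w1=load('w1')[1];w2=load('w2')[1]
o,d=ray('wrist',(140,157.3),w1);o2,d2=ray('wrist',(419.6,158),w2);p,r=meet([(o,d[0]),(o2,d2[0])]);print('cap top',p,r)
if abs(p[2]-.079)<.008 and np.hypot(*(p[:2]-[.435,-.073]))<.008:
    pick(p[:2],.221,np.pi/2,.06,25,(.012,.022))
    place(B(-.052,.068),.224,yawB,.02)
E
```

```text
cap top [ 0.4353 -0.073   0.0759] 0.00039186641822762814
down t33.1 [ 0.4352 -0.073   0.2207] F [-0.4304 -0.5691  0.3405] gap 0.0602 grip 0.0
closed t33.6 [ 0.4353 -0.073   0.2211] F [ 0.2112  0.3911 -0.0564] gap 0.0163 grip 25.8
lifted t34.4 [ 0.4349 -0.0729  0.3294] F [ 0.1964  0.6733 -0.6862] gap 0.0163 grip 25.7
placed t36.9 [ 0.3852 -0.1763  0.2241] F [-0.7914  0.1431  2.4186] gap 0.0159 grip 26.0
up t38.3 [ 0.3846 -0.176   0.3294] F [ 0.4    -0.2232 -0.8787] gap 0.0360 grip 0.0
```

View pics/v5.png

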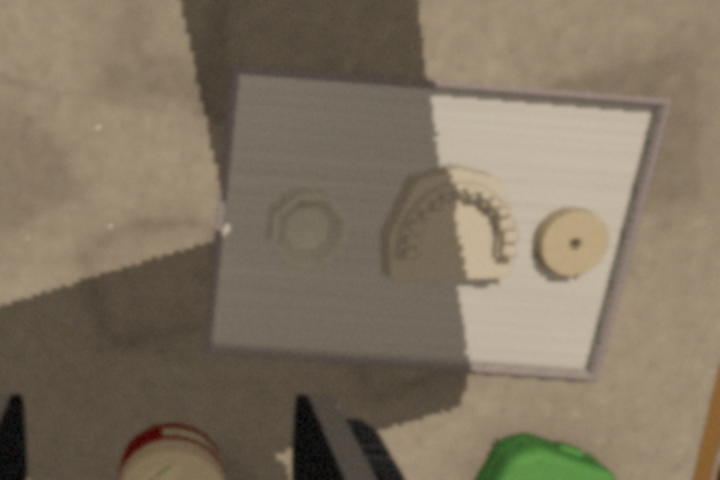

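Tray_a now holds the dish at (305,228), the cast, and the wheel at (571,242), all clear of each other and of the rim. The last dish goes into tray_b.

```bash
python3 - <<'E'
from act import *
pick((.4472,.0305),.173,np.radians(106.5),.066,30,(.036,.048))
place(B(.022,.068),.176,yawB,.013)
move_pose((.42,-.2,.44),down(np.pi)); hold(.2); im,_=shot('wrist','w4'); im2,_=shot('scene','s2'); say('look')
cv2.imwrite('pics/v6.png',cv2.resize(im[40:300,130:450],(720,585))[:,:,::-1])
cv2.imwrite('pics/v7.png',cv2.resize(im2[160:330,160:440],(790,480))[:,:,::-1])
E
```

```text
down t41.6 [0.4471 0.0305 0.1727] F [-0.2019  0.4201 -0.489 ] gap 0.0663 grip 0.0
closed t41.9 [0.4472 0.0305 0.1732] F [-1.322   0.1597  3.582 ] gap 0.0391 grip 30.1
lifted t43.1 [0.4468 0.0305 0.3293] F [-0.0662  0.2242 -0.2903] gap 0.0388 grip 30.2
contact at 0.176
placed t46.2 [ 0.4583 -0.165   0.1762] F [-0.9329 -0.3365  4.9537] gap 0.0392 grip 30.6
up t47.8 [ 0.4578 -0.1648  0.3293] F [ 0.2293 -0.4247  0.3964] gap 0.0515 grip 0.0
look t49.5 [ 0.42   -0.2     0.4398] F [ 0.1701  0.467  -0.1011] gap 0.0521 grip 0.0
```

View pics/v6.png

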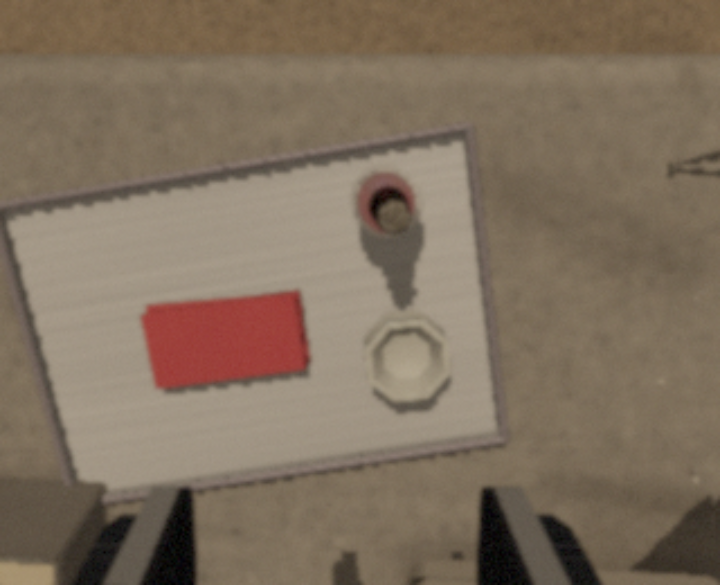

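View pics/v7.png

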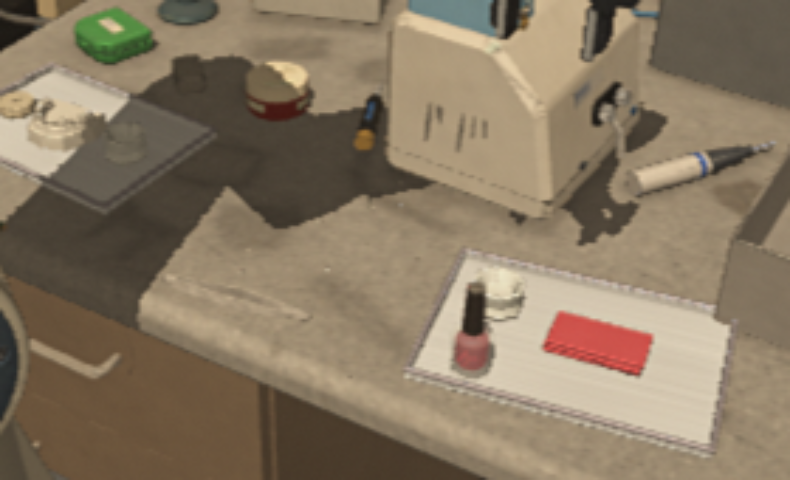

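The wrist view shows the bottle at (386,205) and the dish at (407,361), both clear of the wax at (228,340) and the rim. The scene view shows the bottle upright, and the pot and pumice where they were. Both trays are made up, so I'm handing in.

```bash
python3 -c "
from station import *
print(job_done())"
```

```text
the job is handed in; nothing more can be done
None
```

Both trays are made up and the job is handed in at about 50 s of the 96 s: the felt wheel and one dish are in the cast tray, and the bottle and the other dish are in the wax tray, with every piece clear of the others and the rim in the last pictures.

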